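# Show the camera a hidden paint dot with an inspection mirror

### The job

Draw the inspection mirror out of its holder by the red handle and hold it up in the air about 22 cm straight in front of the blue inspection camera, turned and tilted so that the camera sees the orange dot, which is hidden from it on the front of the welded part beneath it, reflected in the middle of the mirror. Do not touch the camera rig or shift the tin, marker and steel block standing about, and finish with the gripper still holding the mirror at that angle, steady and resting on nothing else.

Things in the scene. Friction and masses are not known exactly. Their poses are not given: they have to be found in the camera images.
- mirror: loose inspection mirror, 80 g. Origin: bottom of the stem, on its axis; z up the stem, x to the side the mirror looks. Stem 10 mm thick; red handle 18 x 18 mm (flats along x and y) at z = 104 to 150 mm, grip at z = 128 mm across any flats. Head: 56 x 56 x 5 mm frame with 50 x 50 mm mirror, lowest edge at z = 36 mm, fixed cranked: with the stem upright it looks 25 degrees above the horizontal.
- mirror_face (a point): centre of the reflecting face, at (20, 0, 62) mm in the mirror body's frame. Its z axis is the outward normal of the mirror: (cos 25 deg, 0, sin 25 deg) in the body's frame; its y axis is the body's y.
- holder: fixed grey block 70 x 70 x 45 mm; in its top a round hole 10.8 mm wide, 30 mm deep, where the mirror's stem stands at the start (stem bottom 15 mm above the bench; it can turn there and leans forward by up to 3 degrees; closing the fingers along the mirror's x straightens it). Draw it straight up. Origin: centre of its underside.
- rig: fixed. Origin on the bench right below the lens; x forward, where the camera looks; z up. Base plate x = -140 to 40, y = -50 to 50 mm; column at x = -115 mm with the blue camera, 185 mm high at most, not ahead of x = 5 mm; under it a steel tee 90 mm wide, plate facing forward at x = 0. The camera sees sharply a mirror centred at x = 150 to 300, y = -70 to 70, z = 45 to 155 mm of this frame.
- lens (a point): centre of the camera's front lens, at (0, 0, 150) mm in the rig's frame. The camera looks forward and 15 degrees down.
- dot (a point): orange paint dot, 14 mm in diameter, on the front of the tee's upright plate, at (1, 0, 41) mm in the rig's frame, facing forward.
- sight_mid (a point): point in the air halfway between lens and dot, at (0, 0, 95.5) mm in the rig's frame. Lens and dot being one above the other, the camera sees the dot in the middle of the mirror when the normal from the mirror's centre runs through this point.
- bolt_tin: bystander: grey tin 78 mm wide, 82 mm high; origin under its centre.
- paint_marker: bystander: white marker with black cap, 138 mm long along its y, 13 mm thick, lying on the bench; origin under its centre.
- stop_block: bystander: steel block 50 x 50 x 50 mm; origin under its centre.
Mind the look-alikes: they are no part of the job. What is shaped like the holder but purple is not meant.

How it is judged:
On the way, in this order (a step that is already met when the one before it is completed fails the run):
1. the mirror is drawn from its holder by the gripper (height (world z) of mirror above 0.045 m and contact force between the fingers and mirror above 1 N and contact force between mirror and holder below 0.05 N), for 0.1 s.
2. the camera sees the dot in the held mirror (x of sight_mid in the frame of mirror_face between -0.016 and 0.016 m and y of sight_mid in the frame of mirror_face between -0.016 and 0.016 m and z of sight_mid in the frame of mirror_face above 0.1 m and x of mirror_face in the frame of rig between 0.15 and 0.3 m and y of mirror_face in the frame of rig between -0.07 and 0.07 m and z of mirror_face in the frame of rig between 0.045 and 0.155 m and contact force between the fingers and mirror above 1 N and height (world z) of mirror above 0.008 m and contact force between mirror and holder below 0.05 N), for 0.3 s.
At the end, for the whole second after the job is handed in: Gripper holds the mirror (>1 N), stem >8 mm off the bench, touching no holder or bystander, still. Its centre 150-300 mm ahead of the lens, within 70 mm sideways, 45-155 mm high; the normal from its centre passes the point halfway between lens and dot within 16 mm along each mirror edge (all of step 2 and linear speed of mirror below 0.02 m/s and angular speed of mirror below 0.1 rad/s and contact force between mirror and bolt_tin below 0.05 N and contact force between mirror and paint_marker below 0.05 N and contact force between mirror and stop_block below 0.05 N); the arm keeps its last pose, push and grip.
It fails at once if the camera rig is touched (contact force between rig and anything else above 1 N).
It fails at once if the tin of bolts is shifted by over 20 mm (distance of bolt_tin from where it was at the start of the episode above 0.02 m).
It fails at once if the paint marker is shifted by over 20 mm (distance of paint_marker from where it was at the start of the episode above 0.02 m).
It fails at once if the steel block is shifted by over 20 mm (distance of stop_block from where it was at the start of the episode above 0.02 m).
It also fails if it takes over 40 s, if anything falls off the work surface, if the arm or the gripper's body presses on something with over 40 N, if the wrist force passes 120 N, or if a joint passes its speed limit or range.

### The arm

A 7-joint arm with a two-finger parallel gripper is mounted at the origin on the work surface; the furniture and walls round the work are solid. World frame = base frame: x ahead of the robot, y to its left, z up, the work surface at z = 0. Lengths are in m, angles in rad, forces in N, time in s.
With the tool pointing down it reaches from about 0.425 to 0.875 m from the base axis. Payload 8.4 kg.
Tool frame: the origin (TCP) lies at the very end of the fingers, on their centre line; the grasp point (between the pads) lies r.hold_point_z behind it (r.hold_point_z is the distance from the TCP to the grasp point, in m); z points along the fingers, y is the line along which they close (so a half turn about z gives the same grasp; the last joint's range is limited). The gripper opens to 87 mm and grips with 3 to 60 N. Pads are 19 mm wide; open, the fingers measure 117 mm over their backs; the gripper's body (75 mm by 190 mm) begins 51 mm behind the grasp point.
Start: joints at [-1.409, 0.333, 0.04, 1.465, -0.013, 1.343, -0.059], TCP at [0.168, 0.628, 0.223] pointing down, gripper open.
Joint ranges: [-2.58, 2.58], [-0.38, 2.09], [-1.3, 1.39], [0.25, 2.4], [-1.5, 4.64], [0.08, 2.09], [-2.65, 2.65]. Speed limits (rad/s): [2.22, 2.22, 2.79, 2.79, 3.14, 3.14, 3.14].

### API

Orientations are given as [roll, pitch, yaw] about the fixed x, y, z axes, in that order (R = Rz(yaw) Ry(pitch) Rx(roll)).
In Python, from bench import r gives the robot as it stands.
- The arm moves only by the tool arm_command, never from a script. Its argument "rows" is a list of rows, each a list of 7 numbers: the shift along the tool's x, y, z in mm, then the turn, a rotation vector about the tool's x, y, z in units of 6 degrees (1.0 is 6 degrees), then the opening, from 0 (shut) to 1 (fully open). A call has exactly 8 rows; each row shifts and turns the commanded pose from where the row before left it, along the tool's axes as they then stand; what a row does not reach is not made up. A row lasts 1/12 s, in which the tool goes at most 41.7 mm and 7.16 degrees, less where a joint would pass 70% of its speed; a pose out of reach is approached as far as the arm can. A call is refused whole if a number of a shift passes 41.7 or a number of a turn 1, either way. A call with a gripper value outside its range is refused whole. The fingers move at their own pace and stop on an object; "squeeze" is the grip in N (left out, the last holds). Time passes only in rows, so rows that do not move let the fingers close, or fill a call up. It gives the time, the measured TCP pose, the force, the opening and the grip force at its end, in the units of the state.
- r.observe(): the state, without advancing time (a new reading comes with each control period).
- r.grab_frame(name): name is "scene" or "top"; returns a dict with "pixels" (420x560x3 uint8, red, green, blue), "intrinsics" (3x3 intrinsics, pixels), "dist_coeffs" ([k1, k2, p1, p2, k3] as OpenCV has them; the pictures are not rectified), "xyz" and "attitude" of the camera in the world. Camera axes: x right, y down, z forward; pixel columns grow to the right and rows downward; lengths in m; the calibration is good to about 2 mm. A picture is of the moment at which its call begins. There is no depth.
- r.finish_job(): hands the job in; it is judged then, once.
Trained networks look in the newest picture that a camera, given by its name, has taken for a name from the list of things; names that differ only in an ending like _2 or _b are one class to them, and where a whole thing is asked for, a point or a joint stands for the part that bears it (a point fixed in the world has none). Each returns a list of dicts, best first, with "conf" (0 to 1); they miss things now and then, are a little off and sometimes report something else, mostly with a low value. They report only what shows in the picture. A call takes as long as a camera call. They do not tell look-alikes from the thing itself.
- r.spot_in(query, camera): "rect" ([centre column, centre row, width, height] in pixels, round what is visible of it).
- r.silhouettes(query, camera): "region" (420x560 bool, what is visible of it) and "rect" ([centre column, centre row, width, height] in pixels, round what is visible of it).
The state is a dict: "time_s": time; "q": joint angles; "qvel": joint speeds; "effort": joint torques, N m; "tcp_pos": TCP position; "orientation": TCP orientation; "contact_force": force on the tool from outside, world axes, zero at the start; "torque": the same for the moment, N m; "width": finger opening in m; "grasp_force": force on a finger pad.
Only numpy, scipy, OpenCV 4.12 (cv2) and the standard library are available. Lean on these libraries where they do the work, as an engineer would, in place of code of your own. Each camera call takes 0.05 s, during which the arm holds its last target. There are 200 camera calls.

## Working session

There is one attempt and no reset: what is moved stays moved. The work goes in short steps, Python scripts to look and compute and a tool call to move; the robot and the scene stay as the last step left them, time stands still between calls to the robot, and variables do not carry over. Pictures are saved under pics/ and viewed, at most 10 in all, crops included, and the job is handed in when it is done.

Besides the shell and the picture viewer there is one more tool, called after "Emit:" by a JSON object that holds its "name" and its "arguments", one argument or row to a line. arm_command: Moves the arm, as the interface text tells. Its arguments: {"type":"object","properties":{"rows":{"type":"array"},"squeeze":{"type":"number"}},"required":["rows"]}

```bash
mkdir -p pics; ls; python3 - <<'E'
from bench import r
import cv2,numpy as np
np.set_printoptions(precision=4,suppress=True)
print(r.hold_point_z, r.observe())
for n in("scene","top"):
    f=r.grab_frame(n); cv2.imwrite(f"pics/{n}0.png",f["pixels"][:,:,::-1]); print({k:f[k] for k in f if k!="pixels"})
E
```

```text
pics
0.0187 {'time_s': 0.0, 'q': array([-1.4092,  0.3339,  0.0399,  1.4663, -0.0134,  1.3433, -0.0585]), 'qvel': array([-0.001 ,  0.0006,  0.0002, -0.0005,  0.002 ,  0.0012, -0.0005]), 'effort': array([ -0.0013, -65.634 ,   1.3347, -40.3813,  -0.0598,   0.044 ,
         0.0001]), 'tcp_pos': array([0.1675, 0.6275, 0.2217]), 'orientation': array([-3.14  ,  0.0001,  2.8807]), 'contact_force': array([-0.4493, -0.1612,  0.4059]), 'torque': array([-0.0091,  0.0699, -0.0479]), 'grasp_force': 0.0, 'width': 0.08707084106717222}
{'intrinsics': array([[474.7439,   0.    , 274.6188],
       [  0.    , 474.7439, 208.4162],
       [  0.    ,   0.    ,   1.    ]]), 'dist_coeffs': array([-0.1228,  0.    ,  0.    ,  0.    ,  0.    ]), 'xyz': array([ 0.0089, -0.5349,  0.8979]), 'attitude': array([-2.4289, -0.0124, -0.8   ])}
{'intrinsics': array([[413.7123,   0.    , 278.9837],
       [  0.    , 413.7123, 199.4458],
       [  0.    ,   0.    ,   1.    ]]), 'dist_coeffs': array([0.008, 0.   , 0.   , 0.   , 0.   ]), 'xyz': array([ 0.4175, -0.0683,  1.1849]), 'attitude': array([-3.0279, -0.0055, -1.5542])}
```

View pics/scene0.png

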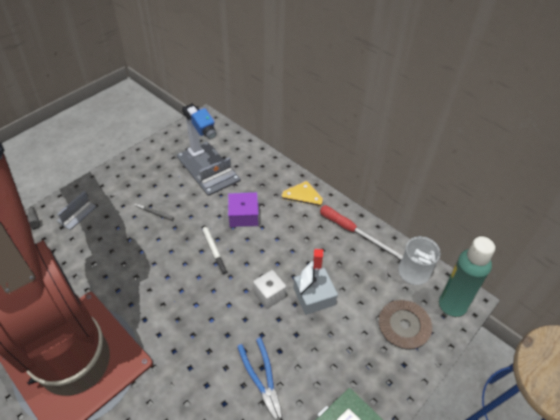

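View pics/top0.png

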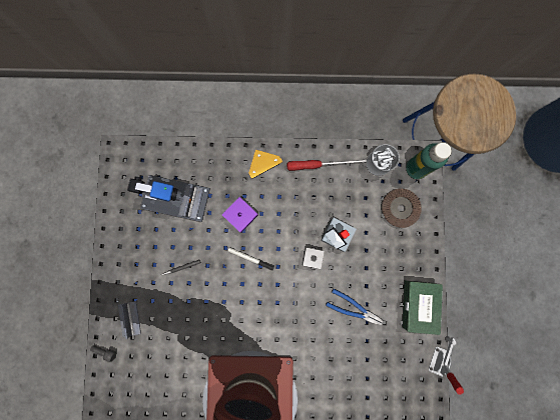

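The scene view shows the rig at about (208,155), mirror with red handle at (318,260) in the grey holder at (316,290), and the purple look-alike at (244,210). The top view shows the rig at (170,198) looking right (-y), the mirror and holder at (340,234), and purple at (240,214). The grey block with the mirror standing in it is the holder. I'll confirm that in one enlarged composite.

```bash
cat > h.py <<'E'
import numpy as np,cv2
from scipy.spatial.transform import Rotation as Ro
def cam(f): return f["intrinsics"],f["dist_coeffs"],np.array(f["xyz"]),Ro.from_euler('xyz',f["attitude"]).as_matrix()
def proj(f,P):
    K,d,c,R=cam(f); P=np.atleast_2d(P)
    return cv2.projectPoints(((P-c)@R).reshape(-1,1,3),np.zeros(3),np.zeros(3),K,d)[0].reshape(-1,2)
def ray(f,uv):
    K,d,c,R=cam(f); p=cv2.undistortPoints(np.array(uv,float).reshape(-1,1,2),K,d).reshape(-1,2)
    v=np.c_[p,np.ones(len(p))]@R.T; return c,v/np.linalg.norm(v,axis=1)[:,None]
def plane(f,uv,z):
    c,v=ray(f,uv); return c+v*((z-c[2])/v[:,2])[:,None]
def tri(f,a,g,b):
    c1,v1=ray(f,a); c2,v2=ray(g,b); A=[];y=0
    M=0
    for c,v in((c1,v1[0]),(c2,v2[0])): N=np.eye(3)-np.outer(v,v); M=M+N; y=y+N@c
    return np.linalg.solve(M,y)
E
python3 - <<'E'
from bench import r
from h import *
import pickle
F={n:r.grab_frame(n) for n in("scene","top")}; pickle.dump(F,open("F0.pkl","wb"))
def t(n,x,y): return cv2.resize(F[n]["pixels"][y:y+75,x:x+100],(400,300),interpolation=cv2.INTER_CUBIC)
im=np.vstack([np.hstack([t("scene",165,100),t("top",120,160)]),np.hstack([t("scene",265,240),t("top",290,200)])])
cv2.imwrite("pics/c1.png",im[:,:,::-1])
for q in("mirror","holder","rig","bolt_tin","paint_marker","stop_block","lens","dot"):
    for n in F:
        try:
            for d in r.spot_in(q,n)[:4]: print(q,n,round(d["conf"],2),np.round(d["rect"],1))
        except Exception as e: print(q,n,e)
E
```

```text
mirror scene 0.8 [312.5 272.1  24.8  45.6]
mirror top 0.69 [337.5 238.6  22.7  21.9]
mirror top 0.25 [338.6 235.6  31.9  31.3]
holder scene 0.98 [314.9 293.9  39.5  44.3]
holder scene 0.97 [244.5 209.8  36.3  30.3]
holder top 0.9 [243.2 214.6  32.4  34.9]
holder top 0.88 [338.2 235.2  33.2  35.5]
rig scene 0.7 [209.1 147.2  61.5  90. ]
rig top 0.87 [169.6 200.3  81.6  48.6]
bolt_tin scene 0.59 [417.8 261.   40.2  48.3]
bolt_tin top 0.69 [382.4 159.2  33.9  30.1]
paint_marker scene 0.6 [214.  250.9  25.6  44.7]
paint_marker top 0.65 [254.3 258.9  45.4  17.9]
stop_block scene 0.65 [270.1 289.7  32.5  36.2]
stop_block top 0.92 [312.8 257.6  21.5  19.5]
lens scene 0.85 [211.5 150.8  64.   94.9]
lens scene 0.74 [313.2 272.2  21.4  45.6]
lens top 0.69 [166.9 201.1  77.5  45.6]
dot scene 0.88 [211.4 149.6  62.   89. ]
dot top 0.63 [169.7 197.8  79.5  39. ]
dot top 0.53 [384.4 158.6  29.3  27.4]
```

View pics/c1.png

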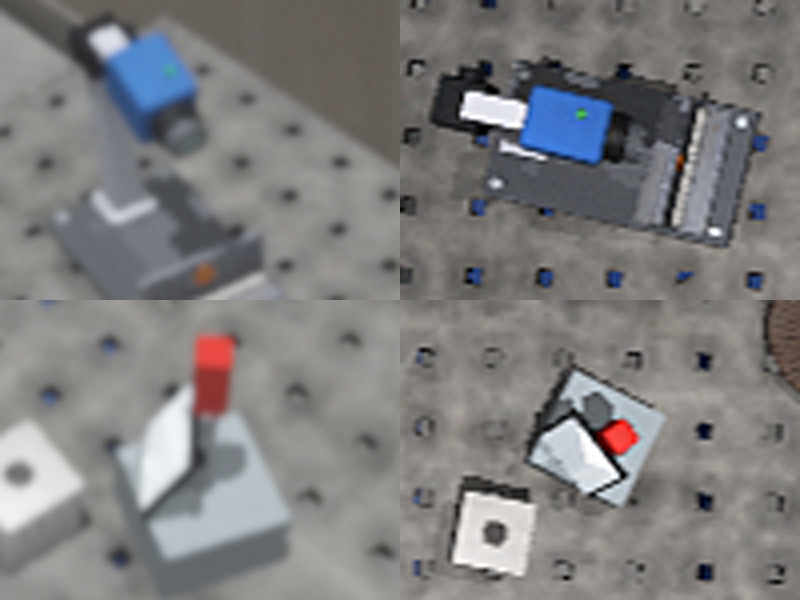

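The composite confirms the holder: the grey block carrying the red-handled mirror, with a white steel block beside it. The rig's dot is at tile (205,272) in scene and (680,160) in top. Next I'll fit poses from corner points.

```bash
cat > fit.py <<'E'
from h import *
import pickle
from scipy.optimize import least_squares
np.set_printoptions(precision=4,suppress=True)
F=pickle.load(open("F0.pkl","rb"));S,T=F["scene"],F["top"]
def px(X,Y,ox,oy): return np.array([ox+(X+.5)/4-.5,oy+(Y+.5)/4-.5])
s1=lambda X,Y:px(X,Y,165,100); t1=lambda X,Y:px(X-400,Y,120,160)
s2=lambda X,Y:px(X,Y-300,265,240); t2=lambda X,Y:px(X-400,Y-300,290,200)
print("dot tri",tri(S,s1(205,272),T,t1(680,160)))
print("lens tri",tri(S,s1(190,137),T,t1(622,138)))
print("handle top tri",tri(S,s2(215,347),T,t2(618,436)))
obs=[(T,t1(760,112),(.04,.05,None)),(T,t1(728,246),(.04,-.05,None)),(T,t1(477,196),(-.14,-.05,None)),(S,s1(50,222),(-.14,-.05,None)),
(S,s1(205,272),(.001,0,.041)),(T,t1(680,160),(.001,0,.041)),(S,s1(190,137),(0,0,.15)),(T,t1(625,140),(0,0,.15))]
def res(p,full=0):
    c,s=np.cos(p[2]),np.sin(p[2]);R=np.array([[c,-s,0],[s,c,0],[0,0,1]])
    e=[proj(f,R@np.array([a,b,p[3] if z is None else z])+[p[0],p[1],0])[0]-u for f,u,(a,b,z) in obs]
    return np.ravel(e)
best=min((least_squares(res,[.55,.2,y,.008],bounds=([0,-1,-9,0],[1,1,9,.03]),loss="soft_l1") for y in(-2.5,-1.6,-.8)),key=lambda o:o.cost)
print("rig",best.x,np.degrees(best.x[2])); print(best.fun.reshape(-1,2))
for n,uv,z in(("tin",(382.4,159.2),.06),("purple",(240,214),.045),("stop",t2(493,532),.05),("marker a",(228,248),.006),("marker b",(278,268),.006)): print(n,plane(T,[uv],z))
# holder top corners in top view
hc=plane(T,[t2(573,366),t2(665,412),t2(622,507),t2(527,460)],.045);print("holder",hc,hc.mean(0))
ht=plane(T,[t2(618,436)],.165);print("handle top",ht)
E
python3 fit.py
```

```text
dot tri [0.5421 0.177  0.0406]
lens tri [0.547  0.19   0.1431]
handle top tri [ 0.452  -0.2337  0.1633]
rig [ 0.5428  0.1797 -1.7664  0.0003] -101.20567879798054
[[-0.8347 -0.1462]
 [-0.8638  0.1848]
 [ 0.6896 -0.5348]
 [-0.5931  0.2189]
 [ 0.4094 -0.5416]
 [-1.0424  0.2514]
 [ 0.438   0.5704]
 [ 3.1504  0.3   ]]
tin [[ 0.6631 -0.3569  0.06  ]]
purple [[0.5054 0.0345 0.045 ]]
stop [[ 0.3896 -0.1671  0.05  ]]
marker a [[0.4115 0.0693 0.006 ]]
marker b [[ 0.358 -0.073  0.006]]
holder [[ 0.5039 -0.222   0.045 ]
 [ 0.4732 -0.2854  0.045 ]
 [ 0.4079 -0.2557  0.045 ]
 [ 0.4388 -0.1906  0.045 ]] [ 0.4559 -0.2384  0.045 ]
handle top [[ 0.4521 -0.2336  0.165 ]]
```

```bash
cat > fitm.py <<'E'
from fit import *
th=np.radians(25);u=np.array([-np.sin(th),0,np.cos(th)]);C=np.array([.02,0,.062])
def corner(a,b): return C+.028*a*u+np.array([0,.028*b,0])
P=np.array([corner(1,1),corner(1,-1),corner(-1,-1),corner(-1,1),[0,0,.150]])
def world(p): return Ro.from_euler('zy',[p[2],p[3]]).apply(P)+[p[0],p[1],.015]
so=np.array([s2(150,435),s2(190,388),s2(200,460),s2(144,514),s2(215,347)])
to=np.array([t2(532,460),t2(575,415),t2(622,482),t2(594,497),t2(618,436)])
def r1(p):
    w=world(p);a=proj(S,w);b=proj(T,w)
    d=lambda o,q:[np.sqrt(((o-q)**2).sum(1).min()) for q in q]  # nearest match for head corners
    return np.r_[d(so[:4],a[:4]),d(to[:4],b[:4]),(a[4]-so[4]),(b[4]-to[4])]
for y in np.radians(np.arange(0,360,30)):
    o=least_squares(r1,[.454,-.236,y,.03],loss="soft_l1",x_scale=[.01,.01,.3,.03])
    if o.cost<40: print(o.cost,o.x,np.degrees(o.x[2])%360,np.degrees(o.x[3]));B=o
w=None
im=np.vstack([cv2.resize(F[n]["pixels"][y:y+75,x:x+100],(800,600),interpolation=cv2.INTER_CUBIC)[100:] for n,x,y in(("top",290,200),)])
E
python3 fitm.py | tail -12
```

```text
marker b [[ 0.358 -0.073  0.006]]
holder [[ 0.5039 -0.222   0.045 ]
 [ 0.4732 -0.2854  0.045 ]
 [ 0.4079 -0.2557  0.045 ]
 [ 0.4388 -0.1906  0.045 ]] [ 0.4559 -0.2384  0.045 ]
handle top [[ 0.4521 -0.2336  0.165 ]]
14.80092356937597 [ 0.4543 -0.2358  2.3501 -0.0169] 134.65347407340673 -0.9671256536839927
14.800923920348676 [ 0.4543 -0.2358  2.3502 -0.0169] 134.65445229315665 -0.9667957757065285
14.800923863462605 [ 0.4543 -0.2358  2.3502 -0.0169] 134.65400728430572 -0.9667873569311708
14.80092360747635 [ 0.4543 -0.2358  2.3501 -0.0169] 134.6534408000526 -0.967081353176612
35.729903492134696 [ 0.4168 -0.2237  5.4551  0.2692] 312.5552204779665 15.423022537965142
35.72990380680202 [ 0.4168 -0.2237  5.4552  0.2695] 312.5572559718179 15.438461033274965
```

```bash
python3 - <<'E' >/dev/null
from fitm import *
rows=[]
for yaw in(125,137):
    w=world([.4535,-.2350,np.radians(yaw),np.radians(1)])
    row=[]
    for n,f,x,y in(("scene",S,290,240),("top",T,315,215)):
        im=cv2.resize(F[n]["pixels"][y:y+50,x:x+67],(402,300),interpolation=cv2.INTER_CUBIC)[:,:400].copy()
        q=((proj(f,w)-[x,y]+.5)*6-.5)
        cv2.polylines(im,[np.int32(q[:4].round()).reshape(-1,1,2)],True,(0,255,0),1)
        h=np.array([[a,b,.15] for a,b in((.009,.009),(.009,-.009),(-.009,-.009),(-.009,.009))])
        hw=Ro.from_euler('zy',[np.radians(yaw),np.radians(1)]).apply(h)+[.4535,-.2350,.015]
        q=((proj(f,hw)-[x,y]+.5)*6-.5); cv2.polylines(im,[np.int32(q.round()).reshape(-1,1,2)],True,(255,255,0),1)
        row.append(im)
    rows.append(np.hstack(row))
cv2.imwrite("pics/ov.png",np.vstack(rows)[:,:,::-1])
E
```

```text
(no output)
```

View pics/ov.png

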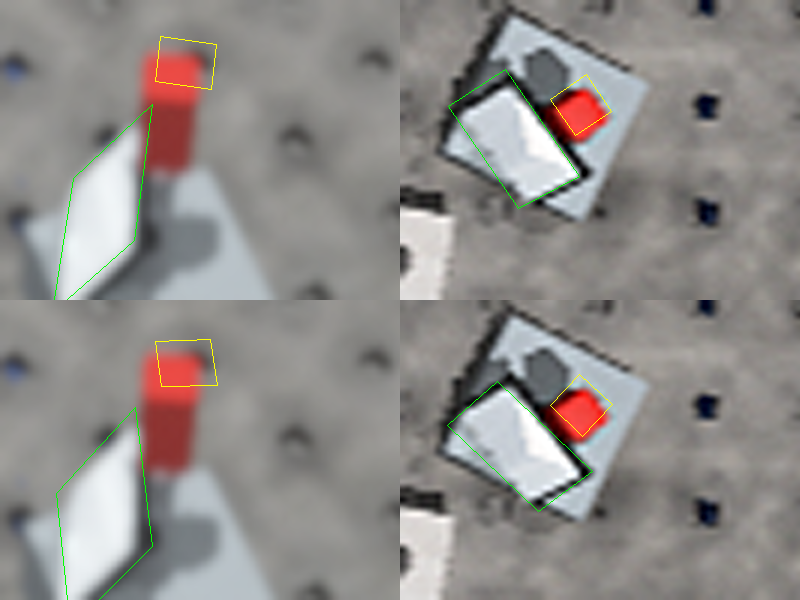

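Overlay: the head in the top view fits a yaw of about 130°. The drawn handle sits about 2 px off because my lean was applied about the wrong axis, so I'll fix that and work out the grasp.

```bash
sed -i "s/from_euler('zy'/from_euler('ZY'/" fitm.py; python3 - <<'E' | tail -9
from fitm import *
a=np.array([290+(172.5+.5)/6-.5,240+(70+.5)/6-.5]);b=np.array([315+(182+.5)/6-.5,215+(117+.5)/6-.5])
H=tri(S,a,T,b);print("handle",H,proj(S,H)-a,proj(T,H)-b)
print(plane(S,[a],.165),plane(T,[b],.165))
# tool orientations: z down, y along mirror x (yaw 130) or opposite
for ty in(130,-50):
    R=np.c_[np.cross([np.cos(np.radians(ty)),np.sin(np.radians(ty)),0],[0,0,-1]),[np.cos(np.radians(ty)),np.sin(np.radians(ty)),0],[0,0,-1]]
    R0=Ro.from_euler('xyz',[-3.14,.0001,2.8807]).as_matrix()
    print(ty,R[:,0],"turn deg in tool",np.degrees(Ro.from_matrix(R0.T@R).as_rotvec()))
print("tool y now",R0[:,1],"tool x",R0[:,0])
E
```

```text
21.49085617566909 [ 0.4349 -0.1875  4.9342  0.3239] 282.7079439360616 18.55559161423718
21.490856202259803 [ 0.4349 -0.1875  4.9342  0.3239] 282.7079364456344 18.555575821036303
21.49085345078928 [ 0.4349 -0.1875  4.9342  0.3239] 282.70893173766433 18.557967820359984
26.765572103551982 [ 0.4263 -0.2046  5.3392  0.2669] 305.91437589748216 15.289820566228798
handle [ 0.4506 -0.2349  0.1664] [[ 0.3117 -0.0281]] [[-0.1734  0.1682]]
[[ 0.451  -0.2339  0.165 ]] [[ 0.4511 -0.2355  0.165 ]]
130 [-0.766  -0.6428 -0.    ] turn deg in tool [ -0.0869  -0.0385 -54.948 ]
-50 [0.766  0.6428 0.    ] turn deg in tool [ -0.0455   0.1028 125.0519]
tool y now [ 0.2579  0.9662 -0.0016] tool x [-0.9662  0.2579 -0.0001]
```

```bash
cat >> h.py <<'E'
def rows(p0,R0,path,g):
    """path: list of (p,R) targets; returns rounded rows, simulated with rounding"""
    out=[];p,R=np.array(p0),R0
    for q,Q in path:
        d=np.round(R.T@(q-p)*1e3,0); w=np.round(Ro.from_matrix(R.T@Q).as_rotvec()/np.radians(6),2)
        out.append([*map(float,d),*map(float,w),g]); p=p+R@(d/1e3); R=R@Ro.from_rotvec(w*np.radians(6)).as_matrix()
    return out,p,R
def show(o):
    for i in range(0,len(o),8): print("["+",".join("["+",".join(f"{x:g}" for x in r)+"]" for r in o[i:i+8])+"]")
def tool(ty,tilt=0): # tool y along yaw ty (deg), z down, then turn -tilt about tool x
    c,s=np.cos(np.radians(ty)),np.sin(np.radians(ty)); y=np.array([c,s,0]);z=np.array([0,0,-1.])
    return np.c_[np.cross(y,z),y,z]@Ro.from_rotvec([np.radians(-tilt),0,0]).as_matrix()
E
python3 - <<'E'
from h import *
p0=np.array([.1675,.6275,.2217]);path=[]
for i in range(1,33):
    s=i/32;az=np.radians(75.05+s*(-27.5-75.05));rad=.6495+s*(.5085-.6495)
    path.append((np.array([rad*np.cos(az),rad*np.sin(az),.2217+.08*min(1,i/8)]),tool(75.05+s*(-50-75.05))))
o,p,R=rows(p0,tool(75.05),path,1.0);show(o);print(p,R)
E
```

```text
[[-36,-5,-10,0,0,0.65,1],[-36,-5,-10,0,0,0.65,1],[-36,-5,-10,0,0,0.65,1],[-35,-4,-10,0,0,0.66,1],[-36,-4,-10,0,0,0.65,1],[-35,-3,-10,0,0,0.65,1],[-34,-3,-10,0,0,0.65,1],[-35,-2,-10,0,0,0.65,1]]
[[-35,-2,0,0,0,0.65,1],[-34,-2,0,0,0,0.65,1],[-34,-1,0,0,0,0.65,1],[-34,-1,0,0,0,0.66,1],[-33,-0,0,0,0,0.65,1],[-33,-0,0,0,0,0.65,1],[-33,0,0,0,0,0.65,1],[-33,1,0,0,0,0.65,1]]
[[-33,1,0,0,0,0.65,1],[-32,1,0,0,0,0.65,1],[-32,2,0,0,0,0.65,1],[-32,2,0,0,0,0.66,1],[-31,3,0,0,0,0.65,1],[-31,2,0,0,0,0.65,1],[-31,4,0,0,0,0.65,1],[-31,3,0,0,0,0.65,1]]
[[-30,4,0,0,0,0.65,1],[-31,4,0,0,0,0.65,1],[-29,4,0,0,0,0.66,1],[-30,5,0,0,0,0.65,1],[-29,5,0,0,0,0.65,1],[-29,5,0,0,0,0.65,1],[-29,5,0,0,0,0.65,1],[-28,6,0,0,0,0.65,1]]
[ 0.45097428 -0.23474869  0.3017    ] [[ 0.76593224  0.6429213   0.        ]
 [ 0.6429213  -0.76593224  0.        ]
 [ 0.          0.         -1.        ]]
```

Emit:
{"name": "arm_command", "arguments": {
  "rows": [
    [-36, -5, -10, 0, 0, 0.65, 1],
    [-36, -5, -10, 0, 0, 0.65, 1],
    [-36, -5, -10, 0, 0, 0.65, 1],
    [-35, -4, -10, 0, 0, 0.66, 1],
    [-36, -4, -10, 0, 0, 0.65, 1],
    [-35, -3, -10, 0, 0, 0.65, 1],
    [-34, -3, -10, 0, 0, 0.65, 1],
    [-35, -2, -10, 0, 0, 0.65, 1]
  ],
  "squeeze": 25
}}

```text
time_s: 1.67
tcp_pos: [0.4008, 0.466, 0.3031]
orientation: [3.141, -0.0, 2.332]
contact_force: [0.3, -0.6, -0.8]
width: 0.087
grasp_force: 0.0
```

Emit:
{"name": "arm_command", "arguments": {
  "rows": [
    [-35, -2, 0, 0, 0, 0.65, 1],
    [-34, -2, 0, 0, 0, 0.65, 1],
    [-34, -1, 0, 0, 0, 0.65, 1],
    [-34, -1, 0, 0, 0, 0.66, 1],
    [-33, 0, 0, 0, 0, 0.65, 1],
    [-33, 0, 0, 0, 0, 0.65, 1],
    [-33, 0, 0, 0, 0, 0.65, 1],
    [-33, 1, 0, 0, 0, 0.65, 1]
  ]
}}

```text
time_s: 2.33
tcp_pos: [0.5306, 0.2326, 0.3026]
orientation: [3.141, -0.0, 1.786]
contact_force: [0.5, -0.5, -0.7]
width: 0.0871
grasp_force: 0.0
```

Emit:
{"name": "arm_command", "arguments": {
  "rows": [
    [-33, 1, 0, 0, 0, 0.65, 1],
    [-32, 1, 0, 0, 0, 0.65, 1],
    [-32, 2, 0, 0, 0, 0.65, 1],
    [-32, 2, 0, 0, 0, 0.66, 1],
    [-31, 3, 0, 0, 0, 0.65, 1],
    [-31, 2, 0, 0, 0, 0.65, 1],
    [-31, 4, 0, 0, 0, 0.65, 1],
    [-31, 3, 0, 0, 0, 0.65, 1]
  ]
}}

```text
time_s: 3.0
tcp_pos: [0.5435, -0.0186, 0.3026]
orientation: [3.141, -0.0, 1.241]
contact_force: [0.2, -0.0, -0.1]
width: 0.087
grasp_force: 0.0
```

Emit:
{"name": "arm_command", "arguments": {
  "rows": [
    [-30, 4, 0, 0, 0, 0.65, 1],
    [-31, 4, 0, 0, 0, 0.65, 1],
    [-29, 4, 0, 0, 0, 0.66, 1],
    [-30, 5, 0, 0, 0, 0.65, 1],
    [-29, 5, 0, 0, 0, 0.65, 1],
    [-29, 5, 0, 0, 0, 0.65, 1],
    [-29, 5, 0, 0, 0, 0.65, 1],
    [-28, 6, 0, 0, 0, 0.65, 1]
  ]
}}

```text
time_s: 3.67
tcp_pos: [0.4495, -0.2364, 0.3026]
orientation: [-3.142, -0.0, 0.692]
contact_force: [-0.3, -0.0, -0.3]
width: 0.0868
grasp_force: 0.0
```

Emit:
{"name": "arm_command", "arguments": {
  "rows": [
    [0, 0, 20, 0, 0, 0, 1],
    [0, 0, 25, 0, 0, 0, 1],
    [0, 0, 25, 0, 0, 0, 1],
    [0, 0, 25, 0, 0, 0, 1],
    [0, 0, 25, 0, 0, 0, 1],
    [0, 0, 25, 0, 0, 0, 1],
    [0, 0, 20, 0, 0, 0, 1],
    [0, 0, 12, 0, 0, 0, 1]
  ]
}}

```text
time_s: 4.33
tcp_pos: [0.4495, -0.2345, 0.1236]
orientation: [-3.14, 0.001, 0.696]
contact_force: [-0.1, 0.2, -0.1]
width: 0.087
grasp_force: 0.0
```

```bash
python3 - <<'E'
from bench import r
from h import *
S=r.grab_frame("scene");T=r.grab_frame("top");o=r.observe();print(o["tcp_pos"],o["orientation"])
t=[cv2.resize(f["pixels"][y:y+75,x:x+50],(400,600),interpolation=cv2.INTER_CUBIC) for f,x,y in((S,290,225),(T,320,200))]
cv2.imwrite("pics/g1.png",np.hstack(t)[:,:,::-1])
E
```

```text
[ 0.44958812 -0.23438089  0.12420706] [-3.13940660e+00  2.25255319e-03  6.96568170e-01]
```

View pics/g1.png

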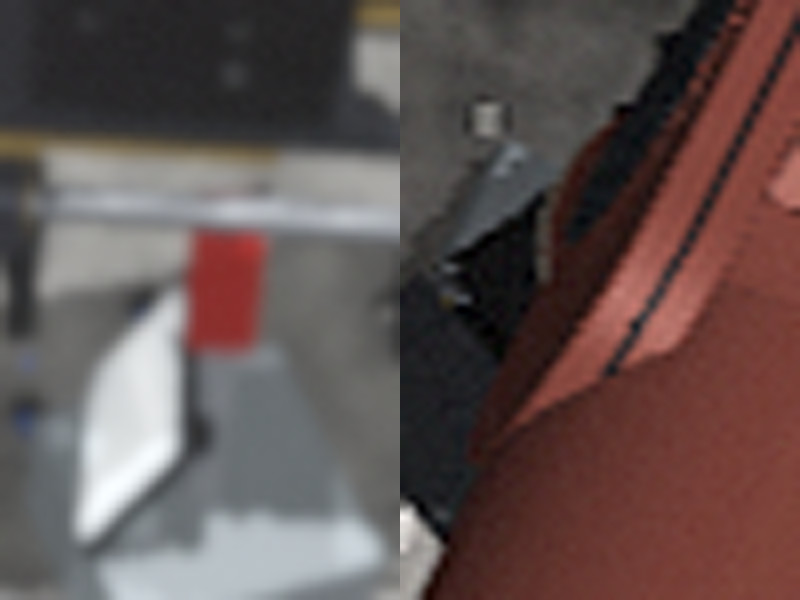

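The gripper straddles the red handle (scene crop around (230,290)) and the head below is clear, so I'll close.

Emit:
{"name": "arm_command", "arguments": {
  "rows": [
    [0, 0, 0, 0, 0, 0, 0.6],
    [0, 0, 0, 0, 0, 0, 0.4],
    [0, 0, 0, 0, 0, 0, 0.3],
    [0, 0, 0, 0, 0, 0, 0.2],
    [0, 0, 0, 0, 0, 0, 0.1],
    [0, 0, 0, 0, 0, 0, 0],
    [0, 0, 0, 0, 0, 0, 0],
    [0, 0, 0, 0, 0, 0, 0]
  ],
  "squeeze": 25
}}

```text
time_s: 5.1
tcp_pos: [0.4512, -0.2342, 0.1256]
orientation: [3.142, -0.0, 0.698]
contact_force: [0.1, -0.3, -0.2]
width: 0.0417
grasp_force: 0.0
```

Emit:
{"name": "arm_command", "arguments": {
  "rows": [
    [0, 0, 0, 0, 0, 0, 0],
    [0, 0, 0, 0, 0, 0, 0],
    [0, 0, 0, 0, 0, 0, 0],
    [0, 0, 0, 0, 0, 0, 0],
    [0, 0, 0, 0, 0, 0, 0],
    [0, 0, 0, 0, 0, 0, 0],
    [0, 0, 0, 0, 0, 0, 0],
    [0, 0, 0, 0, 0, 0, 0]
  ]
}}

```text
time_s: 5.77
tcp_pos: [0.4518, -0.2348, 0.1258]
orientation: [3.14, -0.0, 0.698]
contact_force: [5.1, -4.5, -3.0]
width: 0.0183
grasp_force: 25.0
```

Emit:
{"name": "arm_command", "arguments": {
  "rows": [
    [0, 1, 0, 0, 0, 0, 0],
    [0, 1, -3, 0, 0, 0, 0],
    [0, 0, -6, 0, 0, 0, 0],
    [0, 0, -10, 0, 0, 0, 0],
    [0, 0, -12, 0, 0, 0, 0],
    [0, 0, -15, 0, 0, 0, 0],
    [0, 0, -20, 0, 0, 0, 0],
    [0, 0, -20, 0, 0, 0, 0]
  ],
  "squeeze": 45
}}

```text
time_s: 6.43
tcp_pos: [0.4515, -0.2354, 0.2131]
orientation: [-3.14, 0.001, 0.698]
contact_force: [0.9, -0.7, -0.4]
width: 0.0178
grasp_force: 45.0
```

Emit:
{"name": "arm_command", "arguments": {
  "rows": [
    [0, 0, -20, 0, 0, 0, 0],
    [0, 0, -20, 0, 0, 0, 0],
    [0, 0, -15, 0, 0, 0, 0],
    [0, 0, -5, 0, 0, 0, 0],
    [0, 0, 0, 0, 0, 0, 0],
    [0, 0, 0, 0, 0, 0, 0],
    [0, 0, 0, 0, 0, 0, 0],
    [0, 0, 0, 0, 0, 0, 0]
  ]
}}

```text
time_s: 7.1
tcp_pos: [0.4518, -0.2355, 0.2707]
orientation: [-3.14, 0.001, 0.698]
contact_force: [0.2, 0.0, -0.8]
width: 0.0176
grasp_force: 45.0
```

```bash
python3 - <<'E'
from bench import r
from h import *
S=r.grab_frame("scene");o=r.observe();p=o["tcp_pos"];R=Ro.from_euler('xyz',o["orientation"]).as_matrix();print(p,o["orientation"],o["width"],o["grasp_force"],o["q"])
# predicted mirror: body frame in tool: mx=-ty, my=-tx, mz=-tz; grip z=g at hold point
from bench import r as _
M=np.c_[-R[:,1],-R[:,0],-R[:,2]]
g=.1258+.0187-.015
org=p-R[:,2]*r.hold_point_z-M[:,2]*g
th=np.radians(25);u=np.array([-np.sin(th),0,np.cos(th)])
P=[np.array([.02,0,.062])+.028*a*u+[0,.028*b,0] for a,b in((1,1),(1,-1),(-1,-1),(-1,1))]+[np.zeros(3),np.array([0,0,.104])]
q=proj(S,org+np.array(P)@M.T); print("org",org,q)
c=q[:4].mean(0);x,y=int(c[0]-40),int(c[1]-35)
im=cv2.resize(S["pixels"][y:y+75,x:x+100],(800,600),interpolation=cv2.INTER_CUBIC);z=(q-[x,y]+.5)*8-.5
cv2.polylines(im,[np.int32(z[:4]).reshape(-1,1,2)],True,(0,255,0),1);cv2.polylines(im,[np.int32(z[4:]).reshape(-1,1,2)],False,(0,255,0),1)
cv2.imwrite("pics/l1.png",im[:,:,::-1])
E
```

```text
[ 0.45192955 -0.2355563   0.27075111] [-3.14037967e+00  1.16232725e-03  6.98345469e-01] 0.017670373969680735 44.98773186933249 [-0.48286745 -0.00991336  0.8856755   1.75968767  0.00829935  1.3897918
 -0.47117438]
org [ 0.4517445  -0.23553616  0.15995126] [[318.41083938 236.45458008]
 [318.79918136 211.89095793]
 [304.00099744 228.55071558]
 [302.99224013 252.6853949 ]
 [319.01590427 253.03441586]
 [324.1029408  218.18982147]]
```

View pics/l1.png

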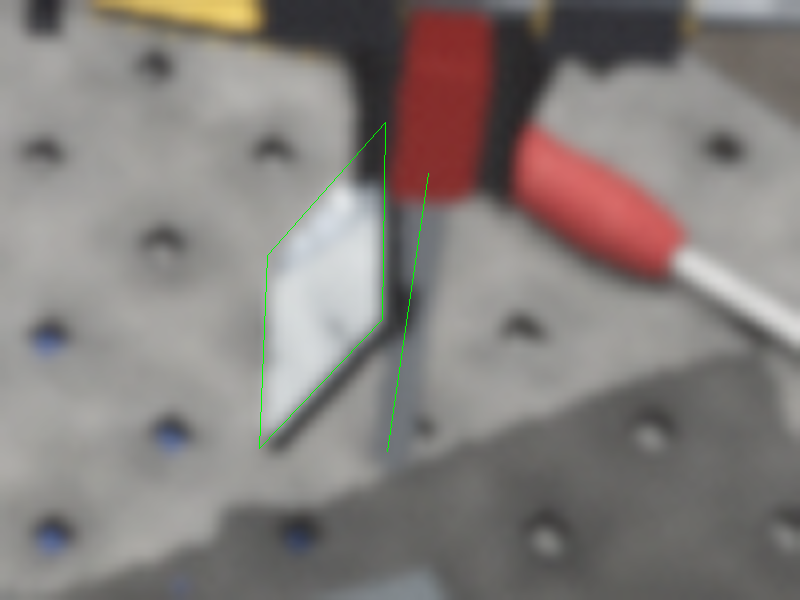

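The held mirror matches the model overlay to within about 1.5 px, so it is straight in the grip. I'll plan the move to the viewing pose.

```bash
cat > plan.py <<'E'
from bench import r
from h import *
from scipy.spatial.transform import Slerp
np.set_printoptions(precision=4,suppress=True)
RIG=np.array([.543,.178]);YAW=-101.2;G=.1295
c,s=np.cos(np.radians(YAW)),np.sin(np.radians(YAW));RR=np.array([[c,-s,0],[s,c,0],[0,0,1]])
def target(d,zf):
    e=np.degrees(np.arctan2(.0955-zf,d)); R=tool(YAW,25-e); M=np.c_[-R[:,1],-R[:,0],-R[:,2]]
    face=np.r_[RIG,0]+RR@[d,0,zf]
    grip=face+M@(np.array([0,0,G])-[.02,0,.062]); return grip+R[:,2]*r.hold_point_z,R
def check():
    o=r.observe();R=Ro.from_euler('xyz',o["orientation"]).as_matrix();M=np.c_[-R[:,1],-R[:,0],-R[:,2]]
    org=o["tcp_pos"]-R[:,2]*r.hold_point_z-M[:,2]*G; face=org+M@[.02,0,.062]
    th=np.radians(25);n=np.array([np.cos(th),0,np.sin(th)]);Fm=M@np.c_[np.cross([0,1,0],n),[0,1,0],n]
    mid=np.r_[RIG,.0955]; print("sight_mid in face",Fm.T@(mid-face),"face in rig",RR.T@(face-np.r_[RIG,0]),"org",org,"q",o["q"],"grip",o["grasp_force"])
    return o["tcp_pos"],R
E
python3 - <<'E'
from plan import *
p,R=check();q,Q=target(.22,.105);print("target",q,Q)
up=q+[0,0,.07]
sl=Slerp([0,1],Ro.from_matrix([R,Q]));n=16;path=[]
for i in range(1,n+1):
    t=i/n;t=t*t*(3-2*t) if 0 else t
    path.append((p+(up-p)*t,sl(t).as_matrix()))
path+=[(up+(q-up)*i/8,Q) for i in range(1,9)]
o,a,b=rows(p,R,path,0);show(o);print(a-q)
E
```

```text
sight_mid in face [ 0.2151 -0.3359  0.1623] face in rig [ 0.4108 -0.0247  0.222 ] org [ 0.4517 -0.2355  0.16  ] q [-0.4829 -0.0099  0.8857  1.7597  0.0083  1.3898 -0.4712] grip 44.98773186933249
target [ 0.5012 -0.0331  0.1575] [[ 0.981  -0.1723 -0.0896]
 [-0.1942 -0.8703 -0.4525]
 [ 0.      0.4613 -0.8872]]
[[10,-8,3,-0.27,-0.13,0.52,0],[11,-8,2,-0.26,-0.12,0.53,0],[9,-9,2,-0.27,-0.13,0.52,0],[9,-10,2,-0.27,-0.13,0.52,0],[9,-10,1,-0.27,-0.12,0.53,0],[8,-10,1,-0.26,-0.13,0.52,0],[8,-11,-0,-0.27,-0.13,0.52,0],[7,-11,-0,-0.27,-0.13,0.53,0]]
[[6,-12,-0,-0.26,-0.12,0.52,0],[5,-12,-1,-0.27,-0.13,0.52,0],[5,-12,-2,-0.27,-0.13,0.52,0],[5,-13,-1,-0.26,-0.12,0.53,0],[3,-13,-2,-0.27,-0.13,0.52,0],[3,-12,-3,-0.27,-0.13,0.52,0],[2,-13,-3,-0.27,-0.12,0.53,0],[1,-13,-3,-0.26,-0.13,0.52,0]]
[[0,-4,8,-0,-0,0,0],[0,-4,8,-0,-0,0,0],[0,-4,7,-0,-0,0,0],[0,-4,8,-0,-0,0,0],[0,-4,8,-0,-0,0,0],[0,-4,8,-0,-0,0,0],[0,-4,7,-0,-0,0,0],[0,-4,8,-0,-0,0,0]]
[-0.0003 -0.0001  0.0003]
```

Emit:
{"name": "arm_command", "arguments": {
  "rows": [
    [10, -8, 3, -0.27, -0.13, 0.52, 0],
    [11, -8, 2, -0.26, -0.12, 0.53, 0],
    [9, -9, 2, -0.27, -0.13, 0.52, 0],
    [9, -10, 2, -0.27, -0.13, 0.52, 0],
    [9, -10, 1, -0.27, -0.12, 0.53, 0],
    [8, -10, 1, -0.26, -0.13, 0.52, 0],
    [8, -11, 0, -0.27, -0.13, 0.52, 0],
    [7, -11, 0, -0.27, -0.13, 0.53, 0]
  ]
}}

```text
time_s: 7.82
tcp_pos: [0.4774, -0.1341, 0.2494]
orientation: [2.9, 0.055, 0.248]
contact_force: [0.9, -0.6, -0.9]
width: 0.0178
grasp_force: 45.0
```

Emit:
{"name": "arm_command", "arguments": {
  "rows": [
    [6, -12, 0, -0.26, -0.12, 0.52, 0],
    [5, -12, -1, -0.27, -0.13, 0.52, 0],
    [5, -12, -2, -0.27, -0.13, 0.52, 0],
    [5, -13, -1, -0.26, -0.12, 0.53, 0],
    [3, -13, -2, -0.27, -0.13, 0.52, 0],
    [3, -12, -3, -0.27, -0.13, 0.52, 0],
    [2, -13, -3, -0.27, -0.12, 0.53, 0],
    [1, -13, -3, -0.26, -0.13, 0.52, 0]
  ]
}}

```text
time_s: 8.48
tcp_pos: [0.5014, -0.0325, 0.2278]
orientation: [2.661, -0.002, -0.198]
contact_force: [0.4, -0.1, -1.0]
width: 0.0178
grasp_force: 45.0
```

```bash
python3 - <<'E'
from plan import *
p,R=check();q,Q=target(.22,.105)
o,a,b=rows(p,R,[(p+(q-p)*i/6,Q) for i in range(1,7)],0);show(o);print(a-q, p-q)
E
```

```text
sight_mid in face [0.07   0.0008 0.2227] face in rig [0.2194 0.0002 0.1753] org [ 0.4915 -0.0828  0.1296] q [-0.7562  0.1605  0.4767  1.7782  0.3539  1.4572 -2.1284] grip 44.98575860343408
[[-0,-5,10,0.01,-0,-0.03,0],[-0,-6,11,0,-0,0,0],[-0,-5,10,0,-0,0,0],[-0,-5,11,0,-0,0,0],[-0,-6,10,0,-0,0,0],[-0,-5,11,0,-0,0,0]]
[ 0.0001 -0.0001 -0.0003] [0.0002 0.0006 0.0703]
```

Emit:
{"name": "arm_command", "arguments": {
  "rows": [
    [0, -5, 10, 0, 0, 0, 0],
    [0, -6, 11, 0, 0, 0, 0],
    [0, -5, 10, 0, 0, 0, 0],
    [0, -5, 11, 0, 0, 0, 0],
    [0, -6, 10, 0, 0, 0, 0],
    [0, -5, 11, 0, 0, 0, 0],
    [0, 0, 0, 0, 0, 0, 0],
    [0, 0, 0, 0, 0, 0, 0]
  ]
}}

```text
time_s: 9.15
tcp_pos: [0.5011, -0.0344, 0.1574]
orientation: [2.662, -0.001, -0.196]
contact_force: [0.2, -1.3, -0.4]
width: 0.0179
grasp_force: 45.0
```

```bash
python3 - <<'E'
from plan import *
p,R=check()
S=r.grab_frame("scene");T=r.grab_frame("top")
M=np.c_[-R[:,1],-R[:,0],-R[:,2]];org=p-R[:,2]*r.hold_point_z-M[:,2]*G
th=np.radians(25);u=np.array([-np.sin(th),0,np.cos(th)])
P=org+np.array([np.array([.02,0,.062])+.028*a*u+[0,.028*b,0] for a,b in((1,1),(1,-1),(-1,-1),(-1,1))])@M.T
rp=np.r_[RIG,0]+np.array([[.04,.05,0],[.04,-.05,0],[-.14,-.05,0],[-.14,.05,0]])@RR.T
dl=np.r_[RIG,0]+np.array([[.001,0,.041],[0,0,.15]])@RR.T
t=[]
for f,x,y in((S,170,90),(T,125,150)):
    im=cv2.resize(f["pixels"][y:y+150,x:x+100],(400,600),interpolation=cv2.INTER_CUBIC)
    k=lambda a:np.int32(((proj(f,a)-[x,y]+.5)*4-.5)).reshape(-1,1,2)
    cv2.polylines(im,[k(P)],True,(0,255,0),1);cv2.polylines(im,[k(rp)],True,(255,255,0),1);cv2.polylines(im,[k(dl)],False,(255,0,255),1)
    t.append(im)
cv2.imwrite("pics/f1.png",np.hstack(t)[:,:,::-1])
E
```

```text
sight_mid in face [-0.0003  0.0002  0.2214] face in rig [0.2212 0.0002 0.1048] org [ 0.4912 -0.0845  0.0591] q [-0.7414  0.2275  0.474   1.8607  0.3344  1.3154 -2.1573] grip 44.98765200660273
```

View pics/f1.png

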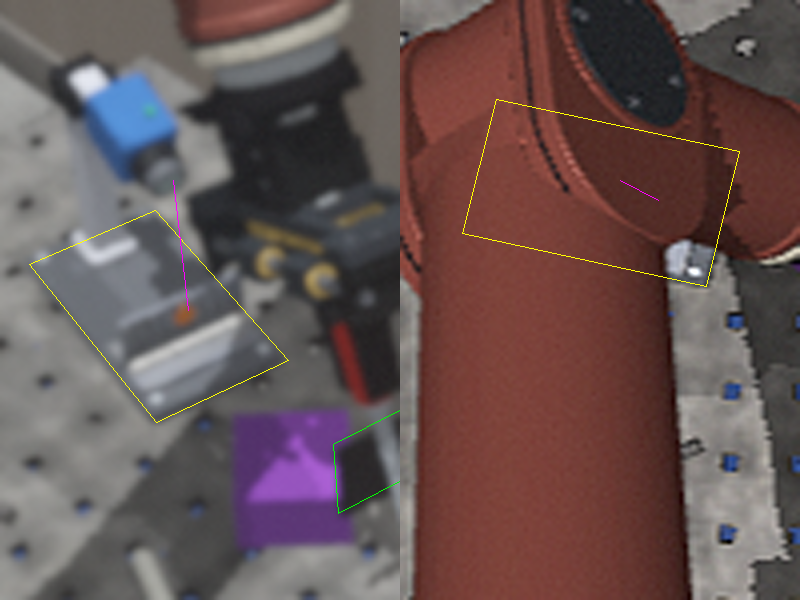

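The overlays for rig, dot (scene crop (185,312)) and mirror agree, and the computed aim is within 1 mm of the midpoint. I'll settle once and hand in.

Emit:
{"name": "arm_command", "arguments": {
  "rows": [
    [0, 0, 0, 0, 0, 0, 0],
    [0, 0, 0, 0, 0, 0, 0],
    [0, 0, 0, 0, 0, 0, 0],
    [0, 0, 0, 0, 0, 0, 0],
    [0, 0, 0, 0, 0, 0, 0],
    [0, 0, 0, 0, 0, 0, 0],
    [0, 0, 0, 0, 0, 0, 0],
    [0, 0, 0, 0, 0, 0, 0]
  ]
}}

```text
time_s: 9.92
tcp_pos: [0.5015, -0.0339, 0.1578]
orientation: [2.663, -0.002, -0.195]
contact_force: [0.2, 0.3, -1.1]
width: 0.0178
grasp_force: 45.0
```

```bash
python3 -c "
from plan import *
check(); print(r.finish_job())"
```

```text
sight_mid in face [0.0004 0.0005 0.2209] face in rig [0.2206 0.0005 0.1053] org [ 0.4917 -0.084   0.0595] q [-0.7419  0.227   0.4739  1.8599  0.3344  1.3155 -2.1576] grip 44.98762590526894
the job is handed in; nothing more can be done
None
```

The job is handed in, with no verdict returned: the gripper holds the mirror steady about 22 cm in front of the camera, and by my measurements its normal passes within 1 mm of the lens–dot midpoint (my estimate of the rig's position is good to about 3 mm, against a 16 mm tolerance).

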